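# Slide the drilling template onto its locating pins and lock it

### The arm

A 7-joint arm with a two-finger parallel gripper is mounted at the origin on a cart in front of the work surface, level with it; the furniture and walls round the work are solid. World frame = base frame: x ahead of the robot, y to its left, z up, the work surface at z = 0. Lengths are in m, angles in rad, forces in N, time in s.
With the tool pointing down it reaches from about 0.425 to 0.925 m from the base axis. Payload 6.8 kg.
Tool frame: the origin (TCP) lies between the finger pads; the fingertips stand r.tcp_to_tips ahead of it and the grasp point (between the pads) lies 3 mm ahead of it (r.tcp_to_tips is the distance from the TCP to the fingertips, in m); z points along the fingers, y is the line along which they close (so a half turn about z gives the same grasp; the last joint's range is limited). The gripper opens to 85 mm and grips with 20 to 120 N. Pads are 22 mm wide; open, the fingers measure 114 mm over their backs; the gripper's body (76 mm by 85 mm) begins 54 mm behind the grasp point. The pads swing forward as they close: fully open they stand 13 mm farther back than shut.
Start: joints at [1.139, 0.477, 0.022, 1.555, -0.011, 1.109, -0.083], TCP at [0.215, -0.64, 0.253] pointing down, gripper open.
Joint ranges: [-2.96, 2.96], [-0.34, 2.1], [-1.41, 1.46], [0.24, 2.44], [-1.37, 4.51], [0.17, 1.92], [-2.96, 2.96]. Speed limits (rad/s): [2.39, 2.39, 3.14, 3.14, 3.14, 3.14, 3.14].

### API

Orientations are given as a rotation vector (axis times angle).
In Python, from bench import r gives the robot as it stands. The module is installed in compiled form; this text tells all that it offers.
- The arm moves only by the tool step_arm, never from a script. Its argument "moves" is a list of rows, each an object of numbers: "rx", "ry", "rz": the turn, a rotation vector about the tool's x, y, z in degrees; "dx", "dy", "dz": the shift along the tool's x, y, z in mm; "gripper": the opening, from -1 (shut) to 1 (fully open). In form: [{"rx": .., "ry": .., "rz": .., "dx": .., "dy": .., "dz": .., "gripper": ..}, ...]. A call has 1 to 20 rows; each row shifts and turns the commanded pose from where the row before left it, along the tool's axes as they then stand; what a row does not reach is not made up. A row lasts 1/8 s, in which the tool goes at most 62.5 mm and 10.7 degrees, less where a joint would pass 70% of its speed; a pose out of reach is approached as far as the arm can. A call is refused whole if a number of a shift passes 62.5 or a number of a turn 10.7, either way. A call with a gripper value outside its range is refused whole. The fingers move at their own pace and stop on an object; "grip_force" is the grip in N (left out, the last holds). Time passes only in rows, so rows that do not move let the fingers close. It gives the time, the measured TCP pose, the force, the opening and the grip force at its end, in the units of the state.
- r.get_obs(): the state, without advancing time (a new reading comes with each control period).
- r.grab_frame(name): name is "side" or "top"; returns the picture (400x640x3 uint8, blue, green, red); there is no depth.
- r.camera_info(name): a dict with "mtx" (3x3 intrinsics, pixels), "rvec" (rotation vector, rad) and "tvec" (3), from world to camera coordinates, as OpenCV has them. Camera axes: x right, y down, z forward; pixel columns grow to the right and rows downward; lengths in m; the calibration is good to about 2 mm. A picture is of the moment at which its call begins. camera_info takes no time and is no camera call.
- r.hand_in(): hands the job in; it is judged then, once.
The state is a dict: "clock": time; "joints": joint angles; "qvel": joint speeds; "tau": joint torques, N m; "tcp_pos": TCP position; "orientation": TCP orientation; "contact_force": force on the tool from outside, world axes, zero at the start; "moment": the same for the moment, N m; "grip_width": finger opening in m; "gripper_force": force on a finger pad.
Only numpy, scipy, OpenCV 4.12 (cv2) and the standard library are available. Lean on these libraries where they do the work, as an engineer would, in place of code of your own. Each camera call takes 0.05 s, during which the arm holds its last target. There are 200 camera calls.

### The job

Set the aluminium drilling template on the jig, against the dark side fence and square to the jig, with its near edge on the red start band. Then slide it gently along the fence, away from the band, until both holes drop over the two pins and it lies flat on the jig; never force it. Finally swing the red-pegged hold-down across the template's edge, and leave the wax tin and the screw jar alone.

Things in the scene. Friction and masses are not known exactly. Their poses are not given: they have to be found in the camera images.
- template: Loose aluminium plate 150 (x) x 100 (y) x 8 mm, 0.28 to 0.46 kg, lying flat. Origin: centre of its underside. Black upright grip block 24 x 24 mm on its centre, from 8 to 53 mm above the underside. Through holes for the pins toward its +x end: round, 12 mm, at (25, 28) mm; slot, 12 mm along x and 16 mm along y, at (25, -28) mm. Brass bushes near the other end are not used.
- jig: Fixed wooden drilling jig, base 200 x 158 mm. Origin: on the bench under the bed; x = sliding direction, away from the red band. The bed, two strips along x (y = 40 to 58 and -40 to -58 mm), is 32.5 mm above the bench; a board blank lies just below it between them. The template lies on it with its x along the jig's x. Pressing template against jig or pins with over 25 N is forcing.
- red_band (a point): Middle of the red start band painted on the strips, at bed height (jig frame x = -75, y = 0 mm). The band is 20 mm wide along x. With the template's near (-x) edge here, its origin is straight above the jig's origin.
- fence (a point): Middle of the dark side fence's inner face, at bed height (jig frame x = 8, y = +50 mm). The fence runs along the jig's x from -82 to 98 mm and rises 19.5 mm above the bed. With the template's +y edge touching it, template and jig share y = 0 and the holes line up sideways with the pins.
- pin_zero (a point): NOT the pins: the middle between the two holes when the template's near edge is on the band's middle (jig x = 25, y = 0 mm). Two steel pins, 10 mm across, top 3 mm tapered to 6 mm, stand 6 mm above the bed at y = +28 and -28 mm, 14 to 30 mm beyond here in +x; that setting is not measured. A template short of them rides on their tips, tilted 3 degrees, then drops and is stopped by them.
- hold_down (a joint): Angle of the dark steel hold-down arm, rad: 0 = along the jig's +x beside the template (open), 1.57 = along +y across its edge (stop 1.75); grows counter-clockwise from above. 0.05 N m friction, stays where left. Vertical pivot at jig (-20, -82) mm. Arm 14 mm wide, 6 mm thick, underside 42.5 mm above the bench, 2 mm above the seated template.
- latch_peg (a point): Centre of the top of the red round peg on the hold-down arm: 12 mm across, 40 mm from the pivot; it rises from the arm's top (48.5 mm above the bench) to 70.5 mm above the bench. Push it sideways to swing the arm.
- wax_tin: Red round tin 69 mm across, 36 mm high, standing loose. Origin: centre of its underside. To be left alone.
- screw_jar: Clear jar with red lid, 66 mm across, 86 mm high, standing loose. Origin: centre of its underside. To be left alone.

How it is judged:
By the outcome, as a careful person would: the job done as asked, in the order asked, and still so for the second after the job is handed in, with the robot touching nothing.
It also fails if it takes over 64 s, if anything falls off the work surface, if the arm or the gripper's body presses on something with over 40 N, if the wrist force passes 120 N, or if a joint passes its speed limit or range.

## Working session

There is one attempt and no reset: what is moved stays moved. The work goes in short steps, Python scripts to look and compute and a tool call to move; the robot and the scene stay as the last step left them, time stands still between calls to the robot, and variables do not carry over. Pictures are saved under pics/ and viewed, at most 10 in all, crops included, and the job is handed in when it is done.

Besides the shell and the picture viewer there is one more tool, called after "Call:" as name(argument=value, ...) on one line, values as JSON. step_arm: Moves the arm, as the interface text tells. Its arguments: {"type":"object","properties":{"moves":{"type":"array","items":{"type":"object","properties":{"rx":{"type":"number"},"ry":{"type":"number"},"rz":{"type":"number"},"dx":{"type":"number"},"dy":{"type":"number"},"dz":{"type":"number"},"gripper":{"type":"number"}}}},"grip_force":{"type":"number"}},"required":["moves"]}

```bash
mkdir -p pics
python3 - <<'E'
from bench import r
import cv2
for n in("top","side"):
    cv2.imwrite(f"pics/{n}0.png",r.grab_frame(n)); c=r.camera_info(n); print(n,c)
o=r.get_obs(); print(o,r.tcp_to_tips)
E
```

```text
top {'mtx': array([[508.30370636,   0.        , 315.44645774],
       [  0.        , 508.30370636, 201.93548574],
       [  0.        ,   0.        ,   1.        ]]), 'rvec': array([ 2.11803422, -2.10616638,  0.21375763]), 'tvec': array([-0.20595205,  0.57235874,  1.05491489])}
side {'mtx': array([[486.15913873,   0.        , 318.8321274 ],
       [  0.        , 486.15913873, 198.71666603],
       [  0.        ,   0.        ,   1.        ]]), 'rvec': array([ 0.44881738, -2.52073377,  1.49625791]), 'tvec': array([0.42915324, 0.25068709, 0.62972598])}
{'clock': 0.1, 'joints': array([ 1.13886583,  0.47775515,  0.02237998,  1.5563354 , -0.01149905,
        1.10928378, -0.08311145]), 'qvel': array([-0.00072924, -0.00150212, -0.00066936, -0.0021322 , -0.00204357,
        0.00099881, -0.00018886]), 'tau': array([ 4.84011689e-03, -5.97759712e+01,  1.61383364e+00, -2.81954634e+01,
        1.28374470e-02,  5.01257149e-03, -8.89723367e-06]), 'tcp_pos': array([ 0.21460175, -0.63946532,  0.25240559]), 'orientation': array([-3.09892549e+00, -5.06156454e-01,  6.32326027e-04]), 'contact_force': array([-0.47579451, -0.59744415, -0.49430592]), 'moment': array([-0.01581776,  0.01538033, -0.00674452]), 'gripper_force': 0.0, 'grip_width': 0.08550604154715345} 0.022
```

View pics/top0.png

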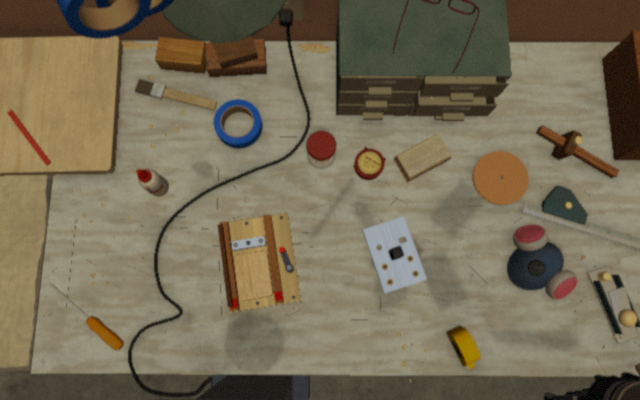

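View pics/side0.png

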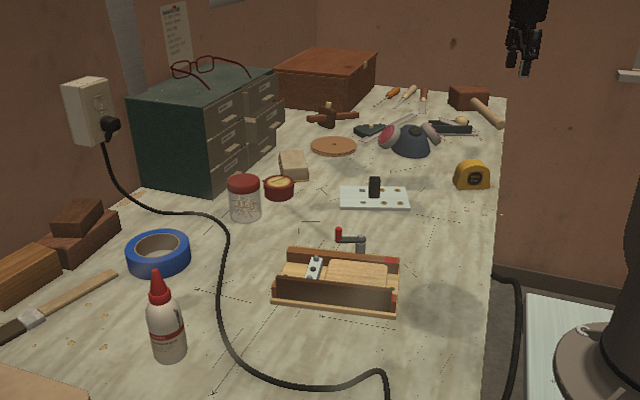

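The top view shows the jig at about (258,262), with the red band at its lower end, the dark fence on the left and the peg at (283,250). The template is at about (395,254) with its grip block at (396,253). I'll zoom in on both.

```bash
cat > h.py <<'E'
import numpy as np,cv2
from bench import r
def ray(n,uv,z):
    c=r.camera_info(n);R=cv2.Rodrigues(c["rvec"])[0];t=c["tvec"]
    p=cv2.undistortPoints(np.float64(uv).reshape(-1,1,2),c["mtx"],None).reshape(-1,2)
    d=np.c_[p,np.ones(len(p))]@R; o=-R.T@t
    return o+d*((z-o[2])/d[:,2])[:,None]
def proj(n,P):
    c=r.camera_info(n);return cv2.projectPoints(np.float64(P).reshape(-1,1,3),c["rvec"],c["tvec"],c["mtx"],None)[0].reshape(-1,2)
def masks(im):
    h=cv2.cvtColor(im,cv2.COLOR_BGR2HSV);H,S,V=cv2.split(h)
    return (((H<8)|(H>172))&(S>150)&(V>70)).astype(np.uint8)*255, h
E
python3 - <<'E'
from h import *
im=cv2.imread("pics/top0.png")
a=cv2.resize(im[205:320,210:310],None,fx=5,fy=5,interpolation=cv2.INTER_CUBIC)
b=cv2.resize(im[210:300,355:435],None,fx=3.5,fy=3.5,interpolation=cv2.INTER_CUBIC)
o=np.zeros((575,790,3),np.uint8);o[:,:500]=a;o[:b.shape[0],505:505+b.shape[1]]=b
cv2.imwrite("pics/crop0.png",o)
m,h=masks(im)
n,l,s,c=cv2.connectedComponentsWithStats(m[205:320,210:310])
for i in range(1,n):
    if s[i,4]>3: print(s[i]+[210,205,0,0,0],c[i]+[210,205])
# template
t=im[205:300,350:440].astype(int); mm=((t[...,0]-t[...,2]>0)&(t.sum(2)>380)).astype(np.uint8)*255
mm=cv2.morphologyEx(mm,cv2.MORPH_OPEN,np.ones((3,3)))
cs=max(cv2.findContours(mm,0,2)[0],key=cv2.contourArea)
rc=cv2.minAreaRect(cs); print(rc, cv2.boxPoints(rc)+[350,205])
w=ray("top",cv2.boxPoints(rc)+[350,205],.008);print(w,w.mean(0),np.linalg.norm(w-np.roll(w,1,0),axis=1))
E
```

```text
[280 247   5   6  24] [281.875      249.66666667]
[274 291   9  10  71] [278.12676056 295.5915493 ]
[230 298   8  11  57] [234.26315789 303.24561404]
((44.213157653808594, 49.09752655029297), (67.58063507080078, 44.34683609008789), 71.22196960449219) [[362.34277439 229.24345779]
 [404.32915115 214.96809006]
 [426.08354187 278.95159912]
 [384.09716415 293.22695923]]
[[ 0.52137229 -0.30919515  0.008     ]
 [ 0.55476231 -0.40528196  0.008     ]
 [ 0.41062443 -0.44929163  0.008     ]
 [ 0.37886015 -0.35539899  0.008     ]] [ 0.46640479 -0.37979193  0.008     ] [0.1498149  0.101723   0.15070693 0.09912011]
```

View pics/crop0.png

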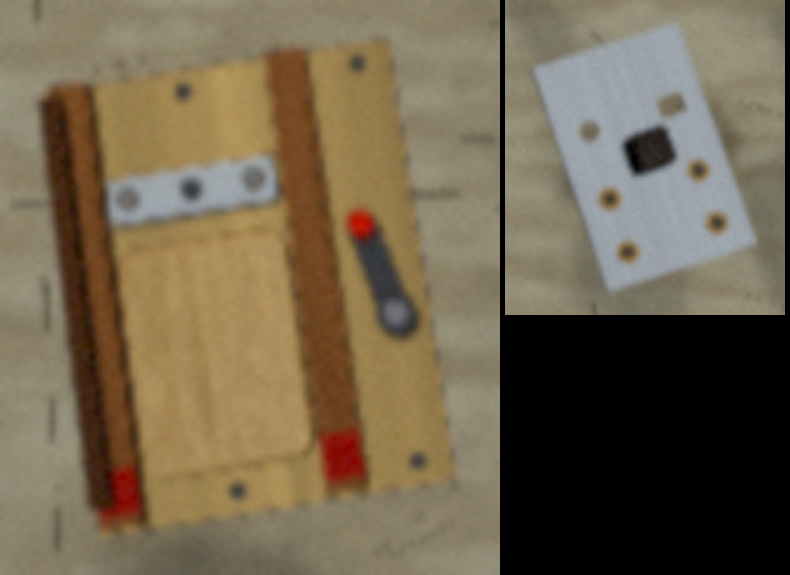

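The crop shows the holes at the template's upper end, with the round one on the left, so it already faces the jig's way. Its yaw is about 17.5°. The pins are at crop (127,198) and (254,178), and the band patches are at the bottom. Next I'll fit the jig pose.

Run:
```python
from h import *
im=cv2.imread("pics/top0.png")
z=.0325
f=lambda L:ray("top",np.float64(L)/5+np.array([210,205])-.4,z)
# strip edges: find max horizontal gradient near the seen lines
g=cv2.GaussianBlur(im[...,1].astype(float)-0,(0,0),.8)
h=cv2.cvtColor(im,cv2.COLOR_BGR2HSV)
gx=np.gradient(g,axis=1)
def edge(a,b,sgn):
    (xa,ya),(xb,yb)=(np.array(a)/5+[210,205],np.array(b)/5+[210,205]);P=[]
    for v in range(int(ya)+2,int(yb)-2):
        u=xa+(xb-xa)*(v-ya)/(yb-ya)-.4;us=np.arange(int(round(u))-2,int(round(u))+3)
        w=np.clip(sgn*gx[v,us],0,None)
        if w.max()>4:P.append(((w**2*us).sum()/(w**2).sum(),v))
    W=ray("top",P,z)
    l=cv2.fitLine(W[:,:2].astype(np.float32),cv2.DIST_HUBER,0,.001,.001).ravel()
    d=l[:2]*np.sign(l[0]);return np.degrees(np.arctan2(d[1],d[0])),l[2:],len(P)
E={"y-58":((311,60),(357,425),1),"y-40":((271,60),(325,430),-1),"y40":((95,90),(135,465),1)}
ys=[]
R={k:edge(*v) for k,v in E.items()}
for k,v in R.items():print(k,v)
yaw=np.radians(np.mean([v[0] for v in R.values()]))
ex=np.array([np.cos(yaw),np.sin(yaw)]);ey=np.array([-ex[1],ex[0]])
off=np.mean([R[k][1]@ey-y for k,y in(("y-58",-.058),("y-40",-.040),("y40",.040))])
print("yaw",np.degrees(yaw),"offs",[R[k][1]@ey-y for k,y in(("y-58",-.058),("y-40",-.040),("y40",.040))])
m,_=masks(im)
bx=[]
for q in((278.127,295.59),(234.26,303.245)):
    w=ray("top",[q],z)[0,:2];print("band",w@ex+.075,w@ey-off);bx.append(w@ex+.075)
O=ex*np.mean(bx)+ey*off;print("origin",O)
J=lambda w:np.array([(w[:2]-O)@ex,(w[:2]-O)@ey])
print("corners",[J(w) for w in ray("top",np.array([(390,42),(453,478),(98,532)])/5+[209.6,204.6],.012)])
for p in((127,198),(254,178)):
    print("pin",J(ray("top",[np.array(p)/5+[209.6,204.6]],.0385)[0]))
pg=ray("top",[(281.875,249.67)],.0705)[0];print("peg",pg,J(pg))
# block top
b=im[205:300,350:440].max(2);mm=(b<70).astype(np.uint8)
n,l,s,c=cv2.connectedComponentsWithStats(mm)
for i in range(1,n):
    if s[i,4]>30: print("blk",s[i],c[i]+[350,205],ray("top",[c[i]+[350,205]],.04)[0])
# side view template check
print("side proj template centre",proj("side",[[.4664,-.3798,.008],[*O,z]]))
s0=cv2.imread("pics/side0.png")
cv2.imwrite("pics/x.png",s0)
```

```text
y-58 (np.float32(9.414831), array([ 0.44919038, -0.1204255 ], dtype=float32), 69)
y-40 (np.float32(9.191396), array([ 0.46880528, -0.09743653], dtype=float32), 70)
y40 (np.float32(9.589985), array([ 0.44834098, -0.02325187], dtype=float32), 71)
yaw 9.398738 offs [np.float32(-0.13416357), np.float32(-0.1326864), np.float32(-0.13615571)]
band 0.42170409011960797 -0.04794567845966069
band 0.4205379702742207 0.04772527330622511
origin [ 0.43740532 -0.06376105]
corners [array([ 0.10578289, -0.09415693]), array([-0.09121336, -0.0929614 ]), array([-0.0896752 ,  0.06394541])]
pin [0.05007304 0.02925449]
pin [ 0.05002111 -0.02698627]
peg [ 0.46702077 -0.13203202  0.0705    ] [ 0.01806894 -0.07219082]
blk [ 39  42  14  13 124] [395.61290323 252.7016129 ] [ 0.46517935 -0.37822682  0.04      ]
side proj template centre [[373.66278942 196.53419437]
 [343.43616689 272.11579996]]
```

```bash
cat >> h.py <<'E'
from scipy.spatial.transform import Rotation as Ro
O=np.array([.4374,-.0638]);YAW=9.4
def jw(x,y):
    c,s=np.cos(np.radians(YAW)),np.sin(np.radians(YAW));return O+np.array([c*x-s*y,s*x+c*y])
def wj(p):
    c,s=np.cos(np.radians(YAW)),np.sin(np.radians(YAW));d=np.array(p[:2])-O;return np.array([c*d[0]+s*d[1],-s*d[0]+c*d[1]])
def delta(pos,yaw,pitch=0):
    """tool shift mm / turn deg from now to TCP pos with tool x at yaw, z down; pitch: nose-up about jig -y"""
    o=r.get_obs();A=Ro.from_rotvec(o["orientation"])
    B=Ro.from_euler("z",yaw,degrees=True)*Ro.from_euler("x",180,degrees=True)
    if pitch:
        a=np.radians(YAW);B=Ro.from_rotvec(np.radians(-pitch)*np.array([-np.sin(a),np.cos(a),0]))*B
    print("t",o["clock"],"shift now-tool",(A.inv().apply(np.array(pos)-o["tcp_pos"])*1e3).round(1),"shift final-tool",(B.inv().apply(np.array(pos)-o["tcp_pos"])*1e3).round(1),"turn",np.degrees((A.inv()*B).as_rotvec()).round(2))
E
python3 -c "
from h import *
delta([.466,-.379,.200],107.5)"
```

```text
t 0.1 shift now-tool [ 321.2 -166.9   52.6] shift final-tool [172.8 318.1  52.4] turn [-8.000e-02 -7.000e-02 -8.895e+01]
```

Call:
step_arm(moves=[{"dx":30,"dy":-15},{"dx":40,"dy":-21},{"dx":40,"dy":-21},{"dx":40,"dy":-21},{"dx":40,"dy":-21},{"dx":40,"dy":-21},{"dx":40,"dy":-21},{"dx":30,"dy":-15},{"dx":21,"dy":-11},{"rz":-9.9,"dz":5},{"rz":-9.9,"dz":5},{"rz":-9.9,"dz":5},{"rz":-9.9,"dz":5},{"rz":-9.9,"dz":5},{"rz":-9.9,"dz":5},{"rz":-9.9,"dz":5},{"rz":-9.9,"dz":5},{"rz":-9.75,"dz":5},{}], grip_force=30)

```text
invalid input at $.moves[0]: expected keys rx, ry, rz, dx, dy, dz, gripper
```

```bash
python3 -c "
from h import *
cv2.imwrite('pics/side1.png',r.grab_frame('side'))
delta([.466,-.379,.045],107.5)
print(r.get_obs()['contact_force'],r.get_obs()['joints'])"
```

```text
t 0.15 shift now-tool [ 321.2 -166.7  207.8] shift final-tool [172.9 318.  207.6] turn [-7.000e-02 -6.000e-02 -8.894e+01]
[-0.63282744  1.08076625 -0.23182104] [ 1.1388604   0.47763473  0.02233042  1.55616602 -0.01149133  1.10931158
 -0.08312146]
```

View pics/side1.png

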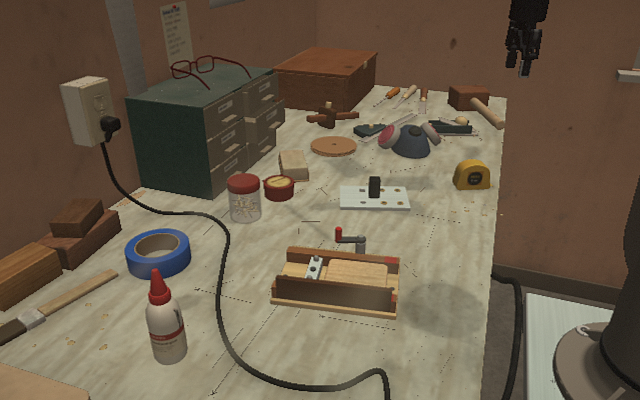

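The call was refused because every row needs all seven keys, so the scene hasn't changed: the template is still at (374,196).

Call:
step_arm(moves=[{"rx":0,"ry":0,"rz":0,"dx":30,"dy":-15,"dz":0,"gripper":1},{"rx":0,"ry":0,"rz":0,"dx":40,"dy":-21,"dz":0,"gripper":1},{"rx":0,"ry":0,"rz":0,"dx":40,"dy":-21,"dz":0,"gripper":1},{"rx":0,"ry":0,"rz":0,"dx":40,"dy":-21,"dz":0,"gripper":1},{"rx":0,"ry":0,"rz":0,"dx":40,"dy":-21,"dz":0,"gripper":1},{"rx":0,"ry":0,"rz":0,"dx":40,"dy":-21,"dz":0,"gripper":1},{"rx":0,"ry":0,"rz":0,"dx":40,"dy":-21,"dz":0,"gripper":1},{"rx":0,"ry":0,"rz":0,"dx":30,"dy":-15,"dz":0,"gripper":1},{"rx":0,"ry":0,"rz":0,"dx":21,"dy":-11,"dz":0,"gripper":1},{"rx":0,"ry":0,"rz":-9.9,"dx":0,"dy":0,"dz":5,"gripper":1},{"rx":0,"ry":0,"rz":-9.9,"dx":0,"dy":0,"dz":5,"gripper":1},{"rx":0,"ry":0,"rz":-9.9,"dx":0,"dy":0,"dz":5,"gripper":1},{"rx":0,"ry":0,"rz":-9.9,"dx":0,"dy":0,"dz":5,"gripper":1},{"rx":0,"ry":0,"rz":-9.9,"dx":0,"dy":0,"dz":5,"gripper":1},{"rx":0,"ry":0,"rz":-9.9,"dx":0,"dy":0,"dz":5,"gripper":1},{"rx":0,"ry":0,"rz":-9.9,"dx":0,"dy":0,"dz":5,"gripper":1},{"rx":0,"ry":0,"rz":-9.9,"dx":0,"dy":0,"dz":5,"gripper":1},{"rx":0,"ry":0,"rz":-9.75,"dx":0,"dy":0,"dz":5,"gripper":1},{"rx":0,"ry":0,"rz":0,"dx":0,"dy":0,"dz":0,"gripper":1}], grip_force=30)

```text
clock: 2.52
tcp_pos: [0.4655, -0.3794, 0.2076]
orientation: [-1.859, -2.531, -0.0]
contact_force: [-0.8, 0.3, -0.3]
grip_width: 0.0853
gripper_force: 0.0
```

```bash
python3 -c "
from h import *
delta([.466,-.379,.042],107.5)
print(r.get_obs()['contact_force'],r.get_obs()['joints'])"
```

```text
t 2.525 shift now-tool [ -0.    0.7 165.6] shift final-tool [  0.2   0.6 165.6] turn [-0.03 -0.08 -0.1 ]
[-0.76532157  0.28680754 -0.29774154] [ 0.88752091  0.43328214 -0.40127615  1.76254892  0.19729986  0.9868904
  0.71364505]
```

Call:
step_arm(moves=[{"rx":0,"ry":0,"rz":-0.1,"dx":0,"dy":0.7,"dz":30,"gripper":1},{"rx":0,"ry":0,"rz":0,"dx":0,"dy":0,"dz":40,"gripper":1},{"rx":0,"ry":0,"rz":0,"dx":0,"dy":0,"dz":40,"gripper":1},{"rx":0,"ry":0,"rz":0,"dx":0,"dy":0,"dz":30,"gripper":1},{"rx":0,"ry":0,"rz":0,"dx":0,"dy":0,"dz":15,"gripper":1},{"rx":0,"ry":0,"rz":0,"dx":0,"dy":0,"dz":10,"gripper":1},{"rx":0,"ry":0,"rz":0,"dx":0,"dy":0,"dz":0,"gripper":1},{"rx":0,"ry":0,"rz":0,"dx":0,"dy":0,"dz":0,"gripper":-1},{"rx":0,"ry":0,"rz":0,"dx":0,"dy":0,"dz":0,"gripper":-1},{"rx":0,"ry":0,"rz":0,"dx":0,"dy":0,"dz":0,"gripper":-1},{"rx":0,"ry":0,"rz":0,"dx":0,"dy":0,"dz":0,"gripper":-1},{"rx":0,"ry":0,"rz":0,"dx":0,"dy":0,"dz":0,"gripper":-1},{"rx":0,"ry":0,"rz":0,"dx":0,"dy":0,"dz":0,"gripper":-1}], grip_force=40)

```text
clock: 4.15
tcp_pos: [0.4667, -0.3796, 0.0438]
orientation: [1.855, 2.535, -0.001]
contact_force: [-1.5, 0.7, 6.1]
grip_width: 0.0235
gripper_force: 41.6
```

Call:
step_arm(moves=[{"rx":0,"ry":0,"rz":0,"dx":0,"dy":0,"dz":-10,"gripper":-1},{"rx":0,"ry":0,"rz":0,"dx":0,"dy":0,"dz":-30,"gripper":-1},{"rx":0,"ry":0,"rz":0,"dx":0,"dy":0,"dz":-40,"gripper":-1},{"rx":0,"ry":0,"rz":0,"dx":0,"dy":0,"dz":-30,"gripper":-1},{"rx":0,"ry":0,"rz":0,"dx":0,"dy":0,"dz":0,"gripper":-1}])

```text
clock: 4.78
tcp_pos: [0.4678, -0.3799, 0.1554]
orientation: [1.853, 2.532, 0.0]
contact_force: [0.8, -0.1, -4.7]
grip_width: 0.0237
gripper_force: 40.4
```

```bash
python3 -c "
from h import *
p=jw(0,-.006)
delta([*p,.150],99.4)"
```

```text
t 4.775 shift now-tool [304.6  65.7   4.5] shift final-tool [310.8  21.6   5.4] turn [0.17 0.19 8.2 ]
```

Call:
step_arm(moves=[{"rx":0,"ry":0,"rz":8.2,"dx":0,"dy":0,"dz":0,"gripper":-1},{"rx":0,"ry":0,"rz":0,"dx":20,"dy":2,"dz":0,"gripper":-1},{"rx":0,"ry":0,"rz":0,"dx":40,"dy":3,"dz":0,"gripper":-1},{"rx":0,"ry":0,"rz":0,"dx":45,"dy":3,"dz":0,"gripper":-1},{"rx":0,"ry":0,"rz":0,"dx":45,"dy":3,"dz":0,"gripper":-1},{"rx":0,"ry":0,"rz":0,"dx":45,"dy":3,"dz":0,"gripper":-1},{"rx":0,"ry":0,"rz":0,"dx":45,"dy":3,"dz":0,"gripper":-1},{"rx":0,"ry":0,"rz":0,"dx":40,"dy":3,"dz":0,"gripper":-1},{"rx":0,"ry":0,"rz":0,"dx":20,"dy":2,"dz":0,"gripper":-1},{"rx":0,"ry":0,"rz":0,"dx":10.8,"dy":0,"dz":0,"gripper":-1},{"rx":0,"ry":0,"rz":0,"dx":0,"dy":0,"dz":0,"gripper":-1},{"rx":0,"ry":0,"rz":0,"dx":0,"dy":0,"dz":0,"gripper":-1}])

```text
clock: 6.28
tcp_pos: [0.4374, -0.0699, 0.1531]
orientation: [-2.033, -2.395, 0.001]
contact_force: [-0.2, 0.2, -4.2]
grip_width: 0.0232
gripper_force: 40.2
```

Run:
```python
from h import *
im=r.grab_frame("top");cv2.imwrite("pics/top2.png",im)
delta([*jw(0,-.006),.150],99.4)
cv2.imwrite("pics/crop2.png",cv2.resize(im[180:320,180:320],None,fx=4,fy=4,interpolation=cv2.INTER_CUBIC))
```

```text
t 6.325 shift now-tool [0.2 1.  3.1] shift final-tool [0.2 1.  3.1] turn [-0.02  0.01 -0.07]
```

View pics/crop2.png

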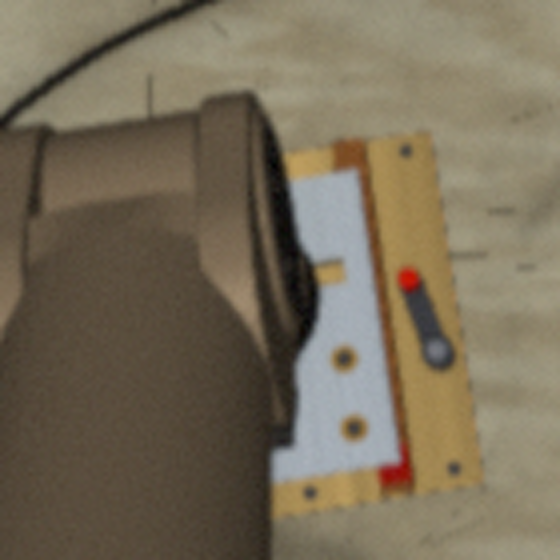

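Run:
```python
from h import *
im=cv2.imread("pics/top2.png").astype(int)
mm=((im[...,0]-im[...,2]>-5)&(im.sum(2)>380))
R=[];B=[]
g=cv2.GaussianBlur((im[...,0]-im[...,2]).astype(float),(0,0),.7)
for v in range(226,292):
    u0=180+(362+(v-223)*4*(403-362)/270)/4
    us=np.arange(int(u0)-3,int(u0)+5);w=np.clip(-np.gradient(g[v])[us],0,None)**2
    R.append(((w*us).sum()/w.sum(),v))
for u in range(251,272):
    v0=180+(478-(u-250)*4*.11)/4
    vs=np.arange(int(v0)-3,int(v0)+4);w=np.clip(-np.gradient(g[:,u])[vs],0,None)**2
    B.append((u,(w*vs).sum()/w.sum()))
z=r.get_obs()["tcp_pos"][2]-.0438+.008
for n,P in(("right",R),("near",B)):
    W=np.array([wj(p) for p in ray("top",P,z)])*1e3
    k=0 if n=="right" else 1
    l=cv2.fitLine(W.astype(np.float32),cv2.DIST_HUBER,0,.5,.01).ravel()
    print(n,"mean",W.mean(0),"angle",np.degrees(np.arctan2(l[1],l[0])), "at0:",(l[3-k]-l[2+k]*l[1-k]/l[k]) )
print(wj(r.get_obs()["tcp_pos"]))
```

```text
right mean [ -2.70912161 -57.38325746] angle 0.17071337 at0: -57.31502
near mean [-77.09404157 -19.38639372] angle 89.921005 at0: -77.136604
[-0.00095503 -0.00617653]
```

Call:
step_arm(moves=[{"rx":-1.5,"ry":0,"rz":0,"dx":0,"dy":0,"dz":15,"gripper":-1},{"rx":-1.5,"ry":0,"rz":0,"dx":0,"dy":0,"dz":20,"gripper":-1},{"rx":0,"ry":0,"rz":0,"dx":0,"dy":0,"dz":20,"gripper":-1},{"rx":0,"ry":0,"rz":0,"dx":0,"dy":0,"dz":10,"gripper":-1},{"rx":0,"ry":0,"rz":0,"dx":0,"dy":0,"dz":3,"gripper":-1},{"rx":0,"ry":0,"rz":0,"dx":0,"dy":0,"dz":0,"gripper":-1},{"rx":0,"ry":0,"rz":0,"dx":0,"dy":0,"dz":0,"gripper":-1}])

```text
clock: 7.2
tcp_pos: [0.4403, -0.0688, 0.0859]
orientation: [2.009, 2.369, 0.063]
contact_force: [0.3, -0.8, -4.8]
grip_width: 0.0233
gripper_force: 40.2
```

Run:
```python
from h import *
o=r.get_obs();print(wj(o["tcp_pos"]),o["tcp_pos"],o["contact_force"]);delta([*jw(0,-.006),.080],99.4,3)
```

```text
[ 0.0020391  -0.00538454] [ 0.44029115 -0.0687792   0.08591558] [ 0.28418397 -0.78044226 -4.79536532]
t 7.2 shift now-tool [-0.6 -2.4  5.8] shift final-tool [-0.6 -2.3  5.8] turn [ 0.06  0.02 -0.01]
```

Call:
step_arm(moves=[{"rx":0,"ry":0,"rz":0,"dx":0,"dy":-3.3,"dz":2,"gripper":-1},{"rx":0,"ry":0,"rz":0,"dx":0,"dy":0,"dz":1,"gripper":-1},{"rx":0,"ry":0,"rz":0,"dx":0,"dy":0,"dz":1,"gripper":-1},{"rx":0,"ry":0,"rz":0,"dx":0,"dy":0,"dz":0,"gripper":-1}])

```text
clock: 7.7
tcp_pos: [0.4368, -0.0692, 0.0812]
orientation: [2.01, 2.37, 0.062]
contact_force: [-0.6, 0.6, -5.0]
grip_width: 0.0232
gripper_force: 40.2
```

Call:
step_arm(moves=[{"rx":0,"ry":0,"rz":0,"dx":0,"dy":0,"dz":0.5,"gripper":-1},{"rx":0,"ry":0,"rz":0,"dx":0,"dy":0,"dz":0.5,"gripper":-1},{"rx":0,"ry":0,"rz":0,"dx":0,"dy":0,"dz":0,"gripper":-1}])

```text
clock: 8.07
tcp_pos: [0.4368, -0.0692, 0.0802]
orientation: [2.01, 2.37, 0.062]
contact_force: [-0.4, 0.4, -4.5]
grip_width: 0.0235
gripper_force: 40.3
```

Call:
step_arm(moves=[{"rx":0,"ry":0,"rz":0,"dx":0,"dy":0,"dz":0.5,"gripper":-1},{"rx":0,"ry":0,"rz":0,"dx":0,"dy":0,"dz":0,"gripper":-1}])

```text
clock: 8.32
tcp_pos: [0.437, -0.0691, 0.0799]
orientation: [2.009, 2.37, 0.062]
contact_force: [-0.5, 0.3, -0.2]
grip_width: 0.0237
gripper_force: 40.8
```

Call:
step_arm(moves=[{"rx":0,"ry":0,"rz":0,"dx":0,"dy":0,"dz":0.5,"gripper":-1},{"rx":0,"ry":0,"rz":0,"dx":0,"dy":0,"dz":0,"gripper":-1}])

```text
clock: 8.57
tcp_pos: [0.437, -0.0691, 0.0797]
orientation: [2.009, 2.369, 0.062]
contact_force: [-2.3, -0.1, 7.4]
grip_width: 0.0231
gripper_force: 41.9
```

Call:
step_arm(moves=[{"rx":0,"ry":0,"rz":0,"dx":1,"dy":0,"dz":-0.5,"gripper":-1},{"rx":0,"ry":0,"rz":0,"dx":1,"dy":0,"dz":0,"gripper":-1},{"rx":0,"ry":0,"rz":0,"dx":1,"dy":0,"dz":0,"gripper":-1},{"rx":0,"ry":0,"rz":0,"dx":1,"dy":0,"dz":0,"gripper":-1},{"rx":0,"ry":0,"rz":0,"dx":0,"dy":0,"dz":0,"gripper":-1}])

```text
clock: 9.2
tcp_pos: [0.4364, -0.0654, 0.0798]
orientation: [2.009, 2.369, 0.062]
contact_force: [0.2, -4.5, 2.8]
grip_width: 0.0235
gripper_force: 41.3
```

Call:
step_arm(moves=[{"rx":0,"ry":0,"rz":0,"dx":0.5,"dy":0,"dz":0,"gripper":-1},{"rx":0,"ry":0,"rz":0,"dx":0.5,"dy":0,"dz":0,"gripper":-1},{"rx":0,"ry":0,"rz":0,"dx":0,"dy":0,"dz":0,"gripper":-1}])

```text
clock: 9.57
tcp_pos: [0.4362, -0.0644, 0.0798]
orientation: [2.009, 2.369, 0.062]
contact_force: [0.7, -4.9, 4.3]
grip_width: 0.0233
gripper_force: 41.4
```

Call:
step_arm(moves=[{"rx":0,"ry":0,"rz":0,"dx":0.5,"dy":0,"dz":0,"gripper":-1},{"rx":0,"ry":0,"rz":0,"dx":0,"dy":0,"dz":0,"gripper":-1}])

```text
clock: 9.82
tcp_pos: [0.4362, -0.0639, 0.0798]
orientation: [2.009, 2.369, 0.062]
contact_force: [0.2, -4.5, 2.8]
grip_width: 0.0235
gripper_force: 41.4
```

Call:
step_arm(moves=[{"rx":0,"ry":0,"rz":0,"dx":0,"dy":0,"dz":-0.3,"gripper":-1},{"rx":0,"ry":0,"rz":0,"dx":0.5,"dy":0,"dz":0,"gripper":-1},{"rx":0,"ry":0,"rz":0,"dx":0,"dy":0,"dz":0,"gripper":-1}])

```text
clock: 10.2
tcp_pos: [0.4358, -0.0629, 0.0799]
orientation: [2.01, 2.37, 0.062]
contact_force: [1.5, -1.4, 0.1]
grip_width: 0.0233
gripper_force: 40.9
```

Call:
step_arm(moves=[{"rx":0,"ry":0,"rz":0,"dx":0.5,"dy":0,"dz":0,"gripper":-1},{"rx":0,"ry":0,"rz":0,"dx":0,"dy":0,"dz":0,"gripper":-1}])

```text
clock: 10.45
tcp_pos: [0.4357, -0.0626, 0.0799]
orientation: [2.01, 2.37, 0.062]
contact_force: [0.5, -1.8, -0.5]
grip_width: 0.0235
gripper_force: 40.9
```

Call:
step_arm(moves=[{"rx":0,"ry":0,"rz":0,"dx":0.4,"dy":0,"dz":0,"gripper":-1},{"rx":0,"ry":0,"rz":0,"dx":0,"dy":0,"dz":0,"gripper":-1}])

```text
clock: 10.7
tcp_pos: [0.4356, -0.0623, 0.0799]
orientation: [2.01, 2.37, 0.062]
contact_force: [1.2, -2.3, -1.0]
grip_width: 0.0234
gripper_force: 40.8
```

Call:
step_arm(moves=[{"rx":0,"ry":0,"rz":0,"dx":0.4,"dy":0,"dz":0,"gripper":-1},{"rx":0,"ry":0,"rz":0,"dx":0,"dy":0,"dz":0,"gripper":-1}])

```text
clock: 10.95
tcp_pos: [0.4355, -0.0622, 0.0799]
orientation: [2.01, 2.369, 0.062]
contact_force: [0.6, -3.0, -0.3]
grip_width: 0.0235
gripper_force: 40.8
```

Call:
step_arm(moves=[{"rx":0,"ry":0,"rz":0,"dx":0.4,"dy":0,"dz":0,"gripper":-1},{"rx":0,"ry":0,"rz":0,"dx":0,"dy":0,"dz":0,"gripper":-1}])

```text
clock: 11.2
tcp_pos: [0.4354, -0.062, 0.0799]
orientation: [2.011, 2.369, 0.061]
contact_force: [1.0, -6.1, -1.3]
grip_width: 0.0232
gripper_force: 40.7
```

Run:
```python
from h import *
im=r.grab_frame("top");cv2.imwrite("pics/top3.png",im)
o=r.get_obs();print(wj(o["tcp_pos"]),o["contact_force"],o["moment"])
s=r.grab_frame("side")
t=np.zeros((560,780,3),np.uint8)
t[:,:390]=cv2.resize(im[200:320,220:303],(390,560),interpolation=2)
q=cv2.resize(s[200:330,250:415],(390,310),interpolation=2);t[:310,390:]=q
cv2.imwrite("pics/c3.png",t)
```

```text
[-0.00169368  0.00207844] [ 0.54511865 -4.47651729 -0.20288444] [-1.10777151  0.13186063 -0.13968583]
```

View pics/c3.png

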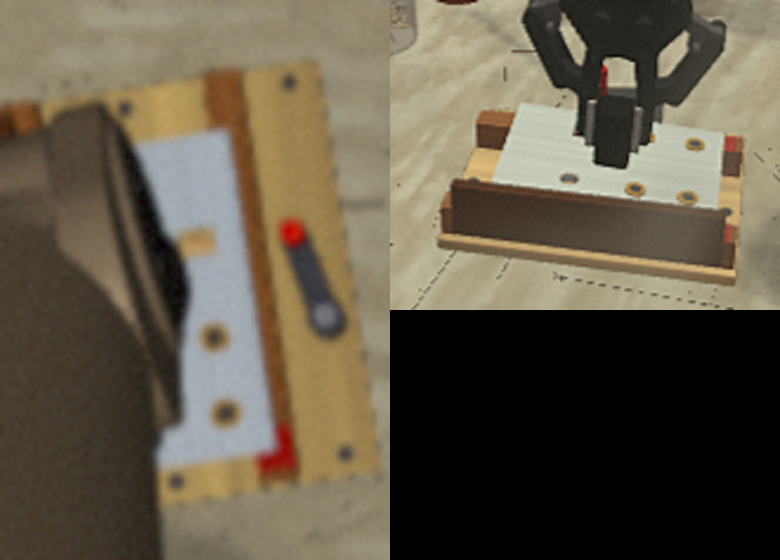

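The template is against the fence, because the side force builds up to about 6 N. Its near edge is on the red band at crop (275,455), and it's tilted on the pins. Next I'll loosen the grip so it rests freely and can drop, then push the block along with the rear pad.

Call:
step_arm(moves=[{"rx":0,"ry":0,"rz":0,"dx":-0.3,"dy":0,"dz":0,"gripper":-1},{"rx":0,"ry":0,"rz":0,"dx":0,"dy":0,"dz":0,"gripper":-0.3},{"rx":0,"ry":0,"rz":0,"dx":0,"dy":0,"dz":0,"gripper":-0.3},{"rx":0,"ry":0,"rz":0,"dx":0,"dy":0,"dz":0,"gripper":-0.3},{"rx":0,"ry":0,"rz":0,"dx":0,"dy":0,"dz":0,"gripper":-0.3}], grip_force=20)

```text
clock: 11.92
tcp_pos: [0.4357, -0.0616, 0.08]
orientation: [2.009, 2.37, 0.062]
contact_force: [-0.9, 0.6, 0.5]
grip_width: 0.0299
gripper_force: 0.0
```

Call:
step_arm(moves=[{"rx":0,"ry":0,"rz":0,"dx":0,"dy":1,"dz":0,"gripper":-0.3},{"rx":0,"ry":0,"rz":0,"dx":0,"dy":1,"dz":0,"gripper":-0.3},{"rx":0,"ry":0,"rz":0,"dx":0,"dy":1,"dz":0,"gripper":-0.3},{"rx":0,"ry":0,"rz":0,"dx":0.1,"dy":1,"dz":0.1,"gripper":-0.3},{"rx":0,"ry":0,"rz":0,"dx":0,"dy":0,"dz":0,"gripper":-0.3}])

```text
clock: 12.55
tcp_pos: [0.4385, -0.0614, 0.0798]
orientation: [2.011, 2.371, 0.059]
contact_force: [-4.4, -1.4, 1.9]
grip_width: 0.0295
gripper_force: 2.0
```

Call:
step_arm(moves=[{"rx":0,"ry":0,"rz":0,"dx":0.05,"dy":1,"dz":0,"gripper":-0.3},{"rx":0,"ry":0,"rz":0,"dx":0.05,"dy":1,"dz":0,"gripper":-0.3},{"rx":0,"ry":0,"rz":0,"dx":0.05,"dy":1,"dz":0.1,"gripper":-0.3},{"rx":0,"ry":0,"rz":0,"dx":0.05,"dy":1,"dz":0.1,"gripper":-0.3},{"rx":0,"ry":0,"rz":0,"dx":0.05,"dy":1,"dz":0,"gripper":-0.3}])

```text
clock: 13.18
tcp_pos: [0.4419, -0.0607, 0.0796]
orientation: [2.012, 2.372, 0.056]
contact_force: [-6.6, -2.2, 3.3]
grip_width: 0.0298
gripper_force: 3.3
```

Call:
step_arm(moves=[{"rx":0,"ry":0,"rz":0,"dx":0.05,"dy":1,"dz":0,"gripper":-0.3},{"rx":0,"ry":0,"rz":0,"dx":0.05,"dy":1,"dz":0,"gripper":-0.3},{"rx":0,"ry":0,"rz":0,"dx":0.05,"dy":1,"dz":0.1,"gripper":-0.3},{"rx":0,"ry":0,"rz":0,"dx":0.05,"dy":1,"dz":0.1,"gripper":-0.3},{"rx":0,"ry":0,"rz":0,"dx":0.05,"dy":1,"dz":0,"gripper":-0.3}])

```text
clock: 13.8
tcp_pos: [0.4485, -0.0596, 0.0799]
orientation: [2.011, 2.37, 0.059]
contact_force: [-4.9, -3.1, 0.7]
grip_width: 0.0299
gripper_force: 3.0
```

Run:
```python
from h import *
im=r.grab_frame("top");cv2.imwrite("pics/top4.png",im)
o=r.get_obs();print(wj(o["tcp_pos"]),o["contact_force"],o["moment"])
s=r.grab_frame("side");cv2.imwrite("pics/side4.png",s)
t=np.zeros((560,780,3),np.uint8)
t[:,:390]=cv2.resize(im[200:320,220:303],(390,560),interpolation=2)
q=cv2.resize(s[200:330,250:415],(390,310),interpolation=2);t[:310,390:]=q
cv2.imwrite("pics/c4.png",t)
```

```text
[0.01180815 0.00236242] [-4.78241032 -3.66854408  0.47492452] [-0.78392019  1.07952244  0.08664248]
```

View pics/c4.png

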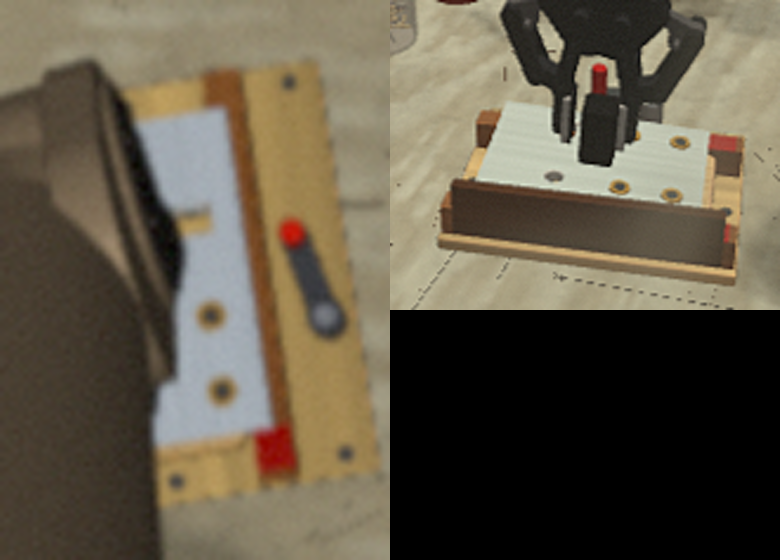

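The template is sliding squarely along the fence. The slot's leading rim at crop (195,215) is nearing the pin strip. I'll keep going, with frequent checks as the drop gets close.

Call:
step_arm(moves=[{"rx":0,"ry":0,"rz":0,"dx":0,"dy":1,"dz":0,"gripper":-0.3},{"rx":0,"ry":0,"rz":0,"dx":0,"dy":1,"dz":0,"gripper":-0.3},{"rx":0,"ry":0,"rz":0,"dx":0,"dy":1,"dz":0.1,"gripper":-0.3},{"rx":0,"ry":0,"rz":0,"dx":0.05,"dy":1,"dz":0.1,"gripper":-0.3}])

```text
clock: 14.4
tcp_pos: [0.4518, -0.059, 0.0799]
orientation: [2.012, 2.37, 0.058]
contact_force: [-7.1, -4.0, 4.6]
grip_width: 0.0301
gripper_force: 4.1
```

Call:
step_arm(moves=[{"rx":0,"ry":0,"rz":0,"dx":0,"dy":1,"dz":0,"gripper":-0.3},{"rx":0,"ry":0,"rz":0,"dx":0,"dy":1,"dz":0,"gripper":-0.3},{"rx":0,"ry":0,"rz":0,"dx":0.05,"dy":1,"dz":0.1,"gripper":-0.3}])

```text
clock: 14.78
tcp_pos: [0.4542, -0.0586, 0.0799]
orientation: [2.012, 2.371, 0.056]
contact_force: [-10.3, -4.0, 7.4]
grip_width: 0.03
gripper_force: 5.1
```

Call:
step_arm(moves=[{"rx":0,"ry":0,"rz":0,"dx":0,"dy":0.8,"dz":0,"gripper":-0.3},{"rx":0,"ry":0,"rz":0,"dx":0.05,"dy":0.8,"dz":0,"gripper":-0.3}])

```text
clock: 15.02
tcp_pos: [0.4554, -0.0584, 0.08]
orientation: [2.012, 2.371, 0.055]
contact_force: [-7.9, -4.6, 5.2]
grip_width: 0.0299
gripper_force: 3.9
```

Call:
step_arm(moves=[{"rx":0,"ry":0,"rz":0,"dx":0,"dy":0.8,"dz":0,"gripper":-0.3},{"rx":0,"ry":0,"rz":0,"dx":0,"dy":0.7,"dz":0,"gripper":-0.3}])

```text
clock: 15.28
tcp_pos: [0.4588, -0.0578, 0.0803]
orientation: [2.01, 2.369, 0.06]
contact_force: [-4.2, -3.4, -0.7]
grip_width: 0.0298
gripper_force: 2.2
```

Call:
step_arm(moves=[{"rx":0,"ry":0,"rz":0,"dx":-0.1,"dy":0.6,"dz":-0.1,"gripper":-0.3},{"rx":0,"ry":0,"rz":0,"dx":0,"dy":0.4,"dz":0,"gripper":-0.3}])

```text
clock: 15.52
tcp_pos: [0.4611, -0.0568, 0.0807]
orientation: [2.009, 2.369, 0.065]
contact_force: [0.3, 0.2, -0.1]
grip_width: 0.03
gripper_force: 0.0
```

Call:
step_arm(moves=[{"rx":0,"ry":0,"rz":0,"dx":0,"dy":0.5,"dz":0,"gripper":-0.3},{"rx":0,"ry":0,"rz":0,"dx":0,"dy":0.5,"dz":0,"gripper":-0.3}])

```text
clock: 15.78
tcp_pos: [0.4624, -0.0564, 0.0811]
orientation: [2.008, 2.369, 0.065]
contact_force: [0.0, -0.4, -0.3]
grip_width: 0.0296
gripper_force: 0.0
```

Call:
step_arm(moves=[{"rx":0,"ry":0,"rz":0,"dx":0,"dy":0.5,"dz":0,"gripper":-0.3},{"rx":0,"ry":0,"rz":0,"dx":0,"dy":0.5,"dz":0,"gripper":-0.3}])

```text
clock: 16.02
tcp_pos: [0.4625, -0.0567, 0.0808]
orientation: [2.009, 2.37, 0.063]
contact_force: [0.4, 0.3, -0.2]
grip_width: 0.0298
gripper_force: 0.0
```

Run:
```python
from h import *
im=r.grab_frame("top");cv2.imwrite("pics/top5.png",im)
o=r.get_obs();print(wj(o["tcp_pos"]),o["contact_force"],o["moment"])
s=r.grab_frame("side");cv2.imwrite("pics/side5.png",s)
t=np.zeros((560,780,3),np.uint8)
t[:,:390]=cv2.resize(im[200:320,220:303],(390,560),interpolation=2)
q=cv2.resize(s[200:330,250:415],(390,310),interpolation=2);t[:310,390:]=q
cv2.imwrite("pics/c5.png",t)
```

```text
[0.02591238 0.00289661] [-0.39168668  0.07962419  0.3363714 ] [-0.03936532  0.04837532  0.06298025]
```

View pics/c5.png

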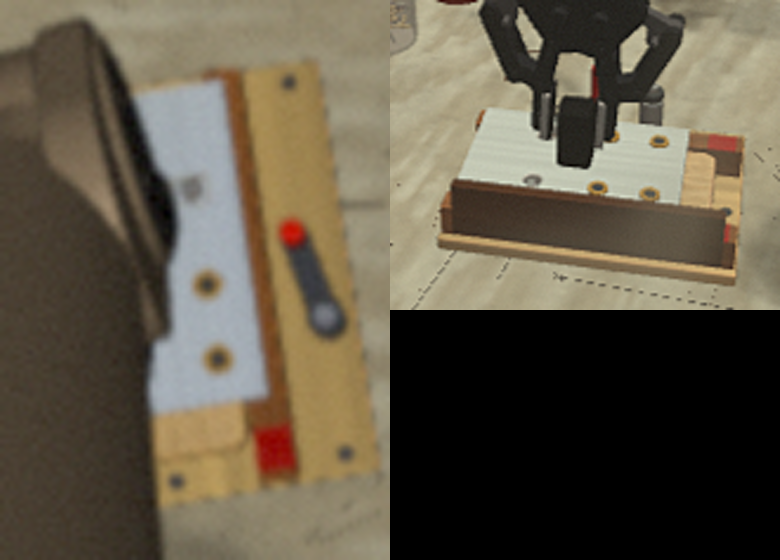

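The plate dropped: a pin now shows inside the slot at crop (192,187), and the plate looks level in the side view. To confirm, I'll lift off and touch the block's top lightly. It should be at 85.5 mm if the plate is seated.

Call:
step_arm(moves=[{"rx":0,"ry":0,"rz":0,"dx":0,"dy":0,"dz":0,"gripper":-0.1},{"rx":0,"ry":0,"rz":0,"dx":0,"dy":0,"dz":0,"gripper":-0.1},{"rx":0,"ry":0,"rz":0,"dx":0,"dy":0,"dz":-10,"gripper":-0.1},{"rx":0,"ry":0,"rz":0,"dx":0,"dy":0,"dz":-20,"gripper":-0.1},{"rx":0,"ry":0,"rz":0,"dx":0,"dy":0,"dz":-25,"gripper":-0.1},{"rx":1.5,"ry":0,"rz":0,"dx":0,"dy":0,"dz":-15,"gripper":-1},{"rx":1.5,"ry":0,"rz":0,"dx":0,"dy":0,"dz":0,"gripper":-1},{"rx":0,"ry":0,"rz":0,"dx":0,"dy":0,"dz":0,"gripper":-1},{"rx":0,"ry":0,"rz":0,"dx":0,"dy":0,"dz":0,"gripper":-1},{"rx":0,"ry":0,"rz":0,"dx":0,"dy":0,"dz":0,"gripper":-1}])

```text
clock: 17.38
tcp_pos: [0.4581, -0.0573, 0.1501]
orientation: [-2.031, -2.395, 0.001]
contact_force: [0.3, -0.2, 0.3]
grip_width: -0.0
gripper_force: 0.0
```

Run:
```python
from h import *
o=r.get_obs();print(wj(o["tcp_pos"]),o["contact_force"],o["grip_width"])
delta([*jw(.028,0),.111],99.4)
```

```text
[0.02150923 0.00298113] [ 0.30541411 -0.21701377  0.28166049] -2.593025192585849e-05
t 17.375 shift now-tool [-3.   6.5 39. ] shift final-tool [-3.   6.5 39.1] turn [-0.06 -0.02  0.01]
```

Call:
step_arm(moves=[{"rx":0,"ry":0,"rz":0,"dx":-1.5,"dy":6.5,"dz":15,"gripper":-1},{"rx":0,"ry":0,"rz":0,"dx":0,"dy":0,"dz":15,"gripper":-1},{"rx":0,"ry":0,"rz":0,"dx":0,"dy":0,"dz":7,"gripper":-1},{"rx":0,"ry":0,"rz":0,"dx":0,"dy":0,"dz":0,"gripper":-1}])

```text
clock: 17.88
tcp_pos: [0.4645, -0.0577, 0.1126]
orientation: [-2.03, -2.395, 0.002]
contact_force: [-1.0, -0.8, -0.2]
grip_width: -0.0002
gripper_force: 0.0
```

Call:
step_arm(moves=[{"rx":0,"ry":0,"rz":0,"dx":0,"dy":0,"dz":1,"gripper":-1},{"rx":0,"ry":0,"rz":0,"dx":0,"dy":0,"dz":1,"gripper":-1},{"rx":0,"ry":0,"rz":0,"dx":0,"dy":0,"dz":0,"gripper":-1}])

```text
clock: 18.25
tcp_pos: [0.4654, -0.0579, 0.1118]
orientation: [2.032, 2.396, 0.0]
contact_force: [0.5, -0.2, -0.1]
grip_width: 0.0002
gripper_force: 0.0
```

Call:
step_arm(moves=[{"rx":0,"ry":0,"rz":0,"dx":0,"dy":0,"dz":1,"gripper":-1},{"rx":0,"ry":0,"rz":0,"dx":0,"dy":0,"dz":0,"gripper":-1}])

```text
clock: 18.5
tcp_pos: [0.4653, -0.0579, 0.1106]
orientation: [2.032, 2.396, -0.0]
contact_force: [-0.9, 0.2, 0.3]
grip_width: 0.0
gripper_force: 0.0
```

Call:
step_arm(moves=[{"rx":0,"ry":0,"rz":0,"dx":0,"dy":0,"dz":0.6,"gripper":-1},{"rx":0,"ry":0,"rz":0,"dx":0,"dy":0,"dz":0,"gripper":-1}])

```text
clock: 18.75
tcp_pos: [0.4653, -0.0578, 0.11]
orientation: [-2.032, -2.396, 0.0]
contact_force: [0.1, -0.9, -0.6]
grip_width: 0.0001
gripper_force: 0.0
```

Call:
step_arm(moves=[{"rx":0,"ry":0,"rz":0,"dx":0,"dy":0,"dz":0.8,"gripper":-1},{"rx":0,"ry":0,"rz":0,"dx":0,"dy":0,"dz":0.7,"gripper":-1},{"rx":0,"ry":0,"rz":0,"dx":0,"dy":0,"dz":0,"gripper":-1}])

```text
clock: 19.12
tcp_pos: [0.4652, -0.0578, 0.1084]
orientation: [-2.032, -2.396, 0.0]
contact_force: [0.5, -0.0, 0.4]
grip_width: -0.0002
gripper_force: 0.0
```

Call:
step_arm(moves=[{"rx":0,"ry":0,"rz":0,"dx":0,"dy":0,"dz":0.5,"gripper":-1},{"rx":0,"ry":0,"rz":0,"dx":0,"dy":0,"dz":0,"gripper":-1}])

```text
clock: 19.38
tcp_pos: [0.4653, -0.0578, 0.108]
orientation: [-2.032, -2.396, 0.0]
contact_force: [0.4, 0.0, 0.5]
grip_width: -0.0
gripper_force: 0.0
```

Call:
step_arm(moves=[{"rx":0,"ry":0,"rz":0,"dx":0,"dy":0,"dz":0.5,"gripper":-1},{"rx":0,"ry":0,"rz":0,"dx":0,"dy":0,"dz":0,"gripper":-1}])

```text
clock: 19.62
tcp_pos: [0.4653, -0.0578, 0.1076]
orientation: [2.032, 2.396, -0.0]
contact_force: [-1.0, -0.2, 1.5]
grip_width: -0.0
gripper_force: 1.0
```

Contact came at TCP z = 107.6 mm, and a seated plate would give 107.5, so the template is down on its pins. Next is the hold-down.

Call:
step_arm(moves=[{"rx":0,"ry":0,"rz":0,"dx":0,"dy":0,"dz":-10,"gripper":-1},{"rx":0,"ry":0,"rz":0,"dx":0,"dy":0,"dz":-22,"gripper":-1},{"rx":0,"ry":0,"rz":0,"dx":-20,"dy":0,"dz":0,"gripper":-1},{"rx":0,"ry":0,"rz":0,"dx":-30,"dy":-1,"dz":0,"gripper":-1},{"rx":0,"ry":0,"rz":0,"dx":-30,"dy":-1,"dz":0,"gripper":-1},{"rx":0,"ry":0,"rz":0,"dx":-16,"dy":-1,"dz":0,"gripper":-1},{"rx":0,"ry":0,"rz":-7.5,"dx":0,"dy":0,"dz":0,"gripper":-1},{"rx":0,"ry":0,"rz":-7.5,"dx":0,"dy":0,"dz":0,"gripper":-1},{"rx":0,"ry":0,"rz":0,"dx":0,"dy":0,"dz":0,"gripper":-1}])

```text
clock: 20.75
tcp_pos: [0.478, -0.1526, 0.1397]
orientation: [-1.703, -2.64, -0.001]
contact_force: [0.8, -0.3, 0.7]
grip_width: 0.0001
gripper_force: 0.0
```

Run:
```python
from h import *
o=r.get_obs();print(wj(o["tcp_pos"]),o["tcp_pos"],o["contact_force"])
im=r.grab_frame("top");m,_=masks(im)
n,l,s,c=cv2.connectedComponentsWithStats(m[235:262,265:300])
for i in range(1,n):
    q=c[i]+[265,235];print(s[i,4],q,wj(ray("top",[q],.07)[0]))
delta([*jw(.0246,-.0939),.075],114.4)
```

```text
[ 0.02554521 -0.09423363] [ 0.47799299 -0.15259608  0.13969288] [ 0.80737005 -0.29742119  0.739226  ]
t 20.8 shift now-tool [ 0.6 -0.8 64.7] shift final-tool [ 0.6 -0.8 64.7] turn [ 0.02 -0.02 -0.13]
```

Call:
step_arm(moves=[{"rx":0,"ry":0,"rz":0,"dx":-2,"dy":-0.8,"dz":15,"gripper":-1},{"rx":0,"ry":0,"rz":0,"dx":0,"dy":0,"dz":20,"gripper":-1},{"rx":0,"ry":0,"rz":0,"dx":0,"dy":0,"dz":15,"gripper":-1},{"rx":0,"ry":0,"rz":0,"dx":0,"dy":0,"dz":8,"gripper":-1},{"rx":0,"ry":0,"rz":0,"dx":0,"dy":0,"dz":6,"gripper":-1},{"rx":0,"ry":0,"rz":0,"dx":0,"dy":0,"dz":0,"gripper":-1}])

```text
clock: 21.55
tcp_pos: [0.4781, -0.1551, 0.0753]
orientation: [-1.702, -2.64, 0.0]
contact_force: [-0.2, 0.1, 0.1]
grip_width: -0.0
gripper_force: 0.0
```

Call:
step_arm(moves=[{"rx":0,"ry":0,"rz":0,"dx":3,"dy":0,"dz":0,"gripper":-1},{"rx":0,"ry":0,"rz":0,"dx":3,"dy":0,"dz":0,"gripper":-1},{"rx":0,"ry":0,"rz":0,"dx":2,"dy":0,"dz":0,"gripper":-1},{"rx":0,"ry":0,"rz":-5,"dx":3.55,"dy":1.33,"dz":0,"gripper":-1},{"rx":0,"ry":0,"rz":-5,"dx":3.55,"dy":1.33,"dz":0,"gripper":-1},{"rx":0,"ry":0,"rz":-5,"dx":3.55,"dy":1.33,"dz":0,"gripper":-1},{"rx":0,"ry":0,"rz":0,"dx":0,"dy":0,"dz":0,"gripper":-1}])

```text
clock: 22.42
tcp_pos: [0.4733, -0.1366, 0.0757]
orientation: [1.343, 2.839, 0.001]
contact_force: [-0.1, -0.6, -0.1]
grip_width: -0.0002
gripper_force: 0.1
```

Run:
```python
from h import *
o=r.get_obs();print(wj(o["tcp_pos"]),o["contact_force"],o["gripper_force"],o["joints"])
im=r.grab_frame("top")
s=r.grab_frame("side")
t=np.zeros((560,780,3),np.uint8)
t[:,:390]=cv2.resize(im[200:320,220:303],(390,560),interpolation=2)
q=cv2.resize(s[200:330,250:415],(390,310),interpolation=2);t[:310,390:]=q
cv2.imwrite("pics/c6.png",t)
```

```text
[ 0.02353746 -0.07765742] [-0.06985457 -0.59315329 -0.06544747] 0.12240742798894644 [ 0.57830593  0.49139349 -0.51764869  2.0965673   0.39722905  0.64751902
  0.4774583 ]
```

View pics/c6.png

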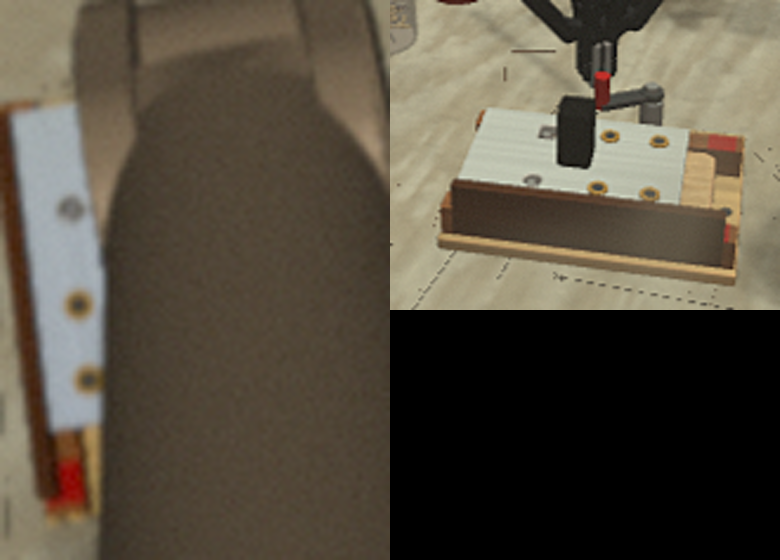

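Both holes show pins inside them, the template lies flat, and the peg is swinging with the pusher. I'll continue the arc.

Call:
step_arm(moves=[{"rx":0,"ry":0,"rz":-5,"dx":3.55,"dy":1.33,"dz":0,"gripper":-1},{"rx":0,"ry":0,"rz":-5,"dx":3.55,"dy":1.33,"dz":0,"gripper":-1},{"rx":0,"ry":0,"rz":-5,"dx":3.55,"dy":1.33,"dz":0,"gripper":-1},{"rx":0,"ry":0,"rz":-5,"dx":3.55,"dy":1.33,"dz":0,"gripper":-1},{"rx":0,"ry":0,"rz":-5,"dx":3.55,"dy":1.33,"dz":0,"gripper":-1},{"rx":0,"ry":0,"rz":-5,"dx":3.55,"dy":1.33,"dz":0,"gripper":-1},{"rx":0,"ry":0,"rz":0,"dx":0,"dy":0,"dz":0,"gripper":-1}])

```text
clock: 23.4
tcp_pos: [0.4613, -0.1174, 0.0756]
orientation: [0.564, 3.09, 0.0]
contact_force: [1.2, -0.2, -0.2]
grip_width: -0.0002
gripper_force: 0.2
```

Call:
step_arm(moves=[{"rx":0,"ry":0,"rz":-5,"dx":3.55,"dy":1.33,"dz":0,"gripper":-1},{"rx":0,"ry":0,"rz":-5,"dx":3.55,"dy":1.33,"dz":0,"gripper":-1},{"rx":0,"ry":0,"rz":-5,"dx":3.55,"dy":1.33,"dz":0,"gripper":-1},{"rx":0,"ry":0,"rz":-5,"dx":3.55,"dy":1.33,"dz":0,"gripper":-1},{"rx":0,"ry":0,"rz":0,"dx":0,"dy":0,"dz":0,"gripper":-1}])

```text
clock: 24.02
tcp_pos: [0.4486, -0.1093, 0.0755]
orientation: [-0.021, -3.141, 0.0]
contact_force: [-0.2, 0.1, 0.5]
grip_width: 0.0001
gripper_force: 0.1
```

Run:
```python
from h import *
o=r.get_obs();print(wj(o["tcp_pos"]),o["contact_force"],o["joints"][6])
delta([*jw(-.020+.017,-.042),.0755],189.4)
s=r.grab_frame("side");cv2.imwrite("pics/side7.png",s)
m,_=masks(s)
n,l,st,c=cv2.connectedComponentsWithStats(m[200:300,300:400])
for i in range(1,n):
    if st[i,4]>8: print(st[i]+[300,200,0,0,0])
for th in(70,80,85,90,95):
    a=np.radians(th);print(th,proj("side",[[*jw(-.02+.04*np.cos(a),-.082+.04*np.sin(a)),.0705]]))
```

```text
[ 0.00358514 -0.04669809] [-0.20236599  0.13304177  0.52113236] 1.151020484175828
t 24.025 shift now-tool [ 7.3  3.5 -0. ] shift final-tool [ 6.6  4.7 -0. ] turn [ -0.    -0.02 -10.17]
[352 238   7  17  84]
[385 257  12   6  55]
[392 295   2   5   9]
70 [[351.53154279 238.46182355]]
80 [[355.38729453 239.46467069]]
85 [[357.41079144 239.82915624]]
90 [[359.4754456  240.09747518]]
95 [[361.56365233 240.26707974]]
```

Call:
step_arm(moves=[{"rx":0,"ry":0,"rz":-5,"dx":3.55,"dy":1.33,"dz":0,"gripper":-1},{"rx":0,"ry":0,"rz":-5,"dx":3.55,"dy":1.33,"dz":0,"gripper":-1},{"rx":0,"ry":0,"rz":0,"dx":0.5,"dy":0,"dz":0,"gripper":-1},{"rx":0,"ry":0,"rz":0,"dx":0,"dy":0,"dz":0,"gripper":-1},{"rx":0,"ry":0,"rz":0,"dx":-5,"dy":0,"dz":0,"gripper":-1},{"rx":0,"ry":0,"rz":0,"dx":0,"dy":0,"dz":-20,"gripper":-1},{"rx":0,"ry":0,"rz":0,"dx":0,"dy":0,"dz":-50,"gripper":-1},{"rx":0,"ry":0,"rz":0,"dx":0,"dy":30,"dz":-50,"gripper":-1},{"rx":0,"ry":0,"rz":0,"dx":-50,"dy":0,"dz":-20,"gripper":-1},{"rx":0,"ry":0,"rz":0,"dx":-50,"dy":0,"dz":0,"gripper":-1},{"rx":0,"ry":0,"rz":0,"dx":-50,"dy":0,"dz":0,"gripper":-1},{"rx":0,"ry":0,"rz":0,"dx":0,"dy":-50,"dz":0,"gripper":-1},{"rx":0,"ry":0,"rz":0,"dx":0,"dy":-50,"dz":0,"gripper":-1},{"rx":0,"ry":0,"rz":0,"dx":0,"dy":-50,"dz":0,"gripper":-1},{"rx":0,"ry":0,"rz":0,"dx":0,"dy":-50,"dz":0,"gripper":-1},{"rx":0,"ry":0,"rz":0,"dx":0,"dy":-50,"dz":0,"gripper":-1},{"rx":0,"ry":0,"rz":0,"dx":0,"dy":0,"dz":0,"gripper":-1}])

```text
clock: 26.2
tcp_pos: [0.6291, -0.3046, 0.2141]
orientation: [0.243, -3.13, 0.002]
contact_force: [-0.4, 0.4, -0.9]
grip_width: -0.0001
gripper_force: 0.0
```

Run:
```python
from h import *
im=r.grab_frame("top")
s=r.grab_frame("side")
t=np.zeros((560,780,3),np.uint8)
t[:,:390]=cv2.resize(im[200:320,220:303],(390,560),interpolation=2)
q=cv2.resize(s[200:330,250:415],(390,310),interpolation=2);t[:310,390:]=q
cv2.imwrite("pics/c8.png",t)
m,_=masks(im)
n,l,st,c=cv2.connectedComponentsWithStats(m[205:320,210:310])
for i in range(1,n):
    if st[i,4]>8: q=c[i]+[210,205];print(st[i,4],q,wj(ray("top",[q],.0705)[0]))
```

```text
19 [270.26315789 270.63157895] [-0.02186443 -0.04159419]
70 [278.07142857 295.58571429] [-0.07567837 -0.05046473]
61 [234.2295082  303.03278689] [-0.07638973  0.04184447]
```

View pics/c8.png

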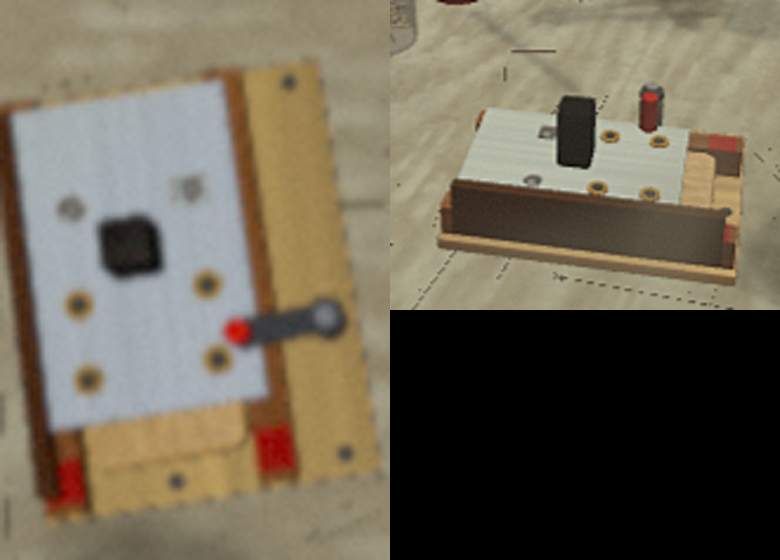

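The hold-down lies across the template's edge with its peg at crop (238,331), about 90°. The template is seated on both pins, square and against the fence, and the arm is clear.

```bash
python3 -c "
from bench import r
print(r.hand_in())"
```

```text
the job is handed in; nothing more can be done
None
```

The template is seated flat on both pins against the fence, the hold-down is swung across its edge to about 90°, the wax tin and screw jar were left alone, and the job was handed in at about 26 s of the 64 s allowed.

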